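Lock the shaker tray with its transit pin

ROBOT

A 6-joint arm with a two-finger parallel gripper is mounted at the origin on the work surface. World frame = base frame: x ahead of the robot, y to its left, z up, the work surface at z = 0. Lengths are in m, angles in rad, forces in N, time in s.
With the tool pointing down it reaches from about 0.35 to 0.975 m from the base axis. Payload 4.9 kg.
Tool frame: the origin (TCP) lies on the front face of the gripper's body, between the roots of the fingers; the fingertips stand ctrl.tip_extent ahead of it and the grasp point (between the pads) lies 54 mm ahead of it (ctrl.tip_extent is the distance from the TCP to the fingertips, in m); z points along the fingers, y is the line along which they close (so a half turn about z gives the same grasp; the last joint's range is limited). The gripper opens to 85 mm and grips with 20 to 120 N. Pads are 22 mm wide; open, the fingers measure 114 mm over their backs; the gripper's body (76 mm by 85 mm) begins 54 mm behind the grasp point. The pads swing forward as they close: fully open they stand 13 mm farther back than shut.
Start: joints at [1.129, 0.053, 1.613, -0, 1.476, -0.119], TCP at [0.198, 0.593, 0.304] pointing down, gripper open.
Joint ranges: [-3.01, 3.01], [-1.01, 2.22], [0.06, 2.58], [-1.02, 4.17], [0.09, 2.62], [-3.14, 3.14]. Speed limits (rad/s): [2.57, 2.57, 3.14, 3.14, 3.14, 3.14].

INTERFACE

Orientations are given as a rotation vector (axis times angle).
In Python, from station import ctrl gives the robot as it stands.
- The arm moves only by the tool apply_moves, never from a script. Its argument "rows" is one flat list of numbers, 6 for each row, row after row: the shift along the tool's x, y, z normalised to -1 to 1, where 1 is 0.6 m, then the turn, a rotation vector about the tool's x, y, z normalised to -1 to 1, where 1 is 90 degrees. A call has 1 to 20 rows; each row is the pose to reach, as a shift and turn from the pose commanded when the call began, along the tool's axes at that moment; what a row does not reach only later rows make up. A row lasts 1/10 s, in which the tool goes at most 50 mm and 8.59 degrees, less where a joint would pass 70% of its speed; a pose out of reach is approached as far as the arm can. A call with a number of a shift or a turn outside -1 to 1 is refused whole. A call with a gripper value outside its range is refused whole. "grip" is the opening, from 0 (shut) to 1 (fully open), set as the call begins (left out, the last holds). The fingers move at their own pace and stop on an object; "grip_force" is the grip in N (left out, the last holds). Time passes only in rows, so rows that repeat a pose let the fingers close. It gives the time, the measured TCP pose, the force, the opening and the grip force at its end, in the units of the state.
- ctrl.get_obs(): the state, without advancing time (a new reading comes with each control period).
- ctrl.get_image(name): name is "side" or "top" or "wrist"; returns (picture, depth): 480x640x3 uint8, blue, green, red; 480x640 float32, m along the optical axis (not along the pixel's ray), 0 where there is no reading.
- ctrl.camera_model(name): a dict with "mtx" (3x3 intrinsics, pixels), "R" (3x3) and "t" (3): a world point X has camera coordinates R X + t; the wrist camera has in their place "tool_from_camera" (4x4, takes a point from camera to tool coordinates, whose origin is the TCP and whose axes are the flange's). Camera axes: x right, y down, z forward; pixel columns grow to the right and rows downward; lengths in m; the calibration is good to about 2 mm. The wrist camera is an equidistant fisheye: a pixel r from the principal point sees the ray r / f radians off the axis. A picture is of the moment at which its call begins: read the wrist's pose just before it. camera_model takes no time and is no camera call.
- ctrl.finish_job(): hands the job in; it is judged then, once.
The state is a dict: "t": time; "q": joint angles; "dq": joint speeds; "effort": joint torques, N m; "tool_pos": TCP position; "tool_rot": TCP orientation; "contact_force": force on the tool from outside, world axes, zero at the start; "wrist_torque": the same for the moment, N m; "opening": finger opening in m; "grip_force": force on a finger pad.
Only numpy, scipy, OpenCV 4.12 (cv2) and the standard library are available. Lean on these libraries where they do the work, as an engineer would, in place of code of your own. Each camera call takes 0.05 s, during which the arm holds its last target. There are 200 camera calls.

TASK

The lab shaker is to be carried away, so lock its sliding tray: slide the tray by its knob until the hole in the tray's lug stands over the hole in the bracket of the base, then take the long locking pin from the rack and push it down through both holes until its flange sits on the lug, and let go. Keep the specimen jars upright on the tray and leave the short thumbscrew in the rack.

Things in the scene. Friction and masses are not known exactly. Their poses are not given: they have to be found in the camera images.
- bracket_hole (a point): Centre of the hole's mouth in the fixed steel bracket, a level 44 x 30 mm plate, 10 mm thick, jutting from the front (robot side) of the white shaker base. Top 66 mm above the bench. Hole 12 mm across, right through, chamfered 2 mm; free air below. Axes are the shaker's: x front to back, y the tray's sliding direction, z up. The shaker (200 x 200 mm) is turned up to 0.3 rad.
- lug_hole (a point): Centre of the hole's mouth, top face (90 mm above the bench) of the aluminium lug: a 44 x 30 mm plate, 10 mm thick, that juts out of the front edge of the tray and moves with it. Hole 12 mm across, right through, mouth chamfered 2 mm. Same axes as bracket_hole. The lug passes 14 mm above the bracket; with the tray at 0 its hole is exactly above the bracket's.
- tray (a joint): Position (m) of the aluminium tray (200 x 200 mm, top 90 mm above the bench, 14 mm lips at sides and back) along the shaker's y; 0 = holes in line, positive = lug on the +y side of the bracket. Starts at 0.025 to 0.06, travel -0.03 to 0.065, no detent. Slides with about 1.5 N of friction, stays where left; a pin nose a little off will shift it.
- knob (a point): Middle of the grip of the black upright knob on the tray near its front edge: a round post 22 mm across and 42 mm tall, top at 132 mm above the bench; this point is on its axis, 27 mm above the tray top (117 mm above the bench). It moves with the tray and stands 100 mm along +y and 40 mm along +x (shaker axes) from the lug's hole.
- pin_grip (a point): Long steel locking pin (about 70 g), upright; middle of its 16 mm round grip, on the axis (z), 16 mm below its top, 26 mm above the underside of its flange (22 mm across, 5 mm thick), 76 mm above the tip. Stands in one hole of the rack, flange on the rack's top, this point at 86 mm above the bench; lift 55 mm to clear the rack. Seated in the lug, this point is at 116 mm.
- pin_tip (a point): Lower end of the locking pin's shank, 76 mm below pin_grip along the pin's axis. Shank 10 mm across, 50 mm from flange underside to tip, the last 10 mm tapering to 4 mm.
- rack: White plastic pin rack, fixed to the bench, 130 mm along its x, 50 mm along its y, 60 mm tall, origin at the centre of its underside. Two holes 13 mm across, 35 mm either side of its centre along its x: one holds the pin, the other the thumbscrew. Either on the left or on the right of the shaker; its x lies within 0.35 rad of world x.
- screw_center (a point): The short thumbscrew, centre of its flat black head (32 mm across, 12 mm tall, underside on the rack's top, 60 mm above the bench). Stands in the other hole of the rack; not to be taken.
- jar_a_center (a point): Centre of a capped specimen jar, 42 mm across, 58 mm tall, 70 g, standing loose on the tray behind the knob; its top is about 150 mm above the bench. z is its upright axis.
- jar_b_center (a point): Centre of the second specimen jar, the same size, also loose on the tray.
Not all that is in view belongs to the job. Of the things that look like the part that bears pin_grip, the smaller one is meant. Leave any blue look-alike of the part that bears jar_a_center alone.

How it is judged:
At the end, for the whole second after the job is handed in: Tray hole over bracket hole (within 4 mm); pin upright (0.12 rad) through both, flange on the lug (within 4 mm), tip 20 mm or more below the bracket's top and within 5 mm of its hole's axis; both jars upright on the tray; thumbscrew still in the rack (within 20 mm) (horizontal distance between lug_hole and bracket_hole below 0.004 m and z of pin_tip in the frame of bracket_hole below -0.02 m and horizontal distance between pin_tip and bracket_hole below 0.005 m and z of pin_grip in the frame of lug_hole below 0.03 m and horizontal distance between pin_grip and lug_hole below 0.006 m and angle between pin_grip's own z axis and vertical below 0.12 rad and angle between each of jar_a_center, jar_b_center's own z axis and vertical below 0.15 rad and height (world z) of each of jar_a_center, jar_b_center above 0.108 m and distance of screw_center from where it was at the start of the episode below 0.02 m); the robot touches nothing.
It fails at once if a specimen jar is tipped by more than about 20 degrees (angle between any of jar_a_center, jar_b_center's own z axis and vertical above 0.35 rad).
It fails at once if the thumbscrew is taken out of the rack (moved by more than 20 mm) (distance of screw_center from where it was at the start of the episode above 0.02 m).
It also fails if it takes over 53 s, if anything falls off the work surface, if the arm or the gripper's body presses on something with over 40 N, if the wrist force passes 120 N, or if a joint passes its speed limit or range.

## Working session

There is one attempt and no reset: what is moved stays moved. The work goes in short steps, Python scripts to look and compute and a tool call to move; the robot and the scene stay as the last step left them, time stands still between calls to the robot, and variables do not carry over. Pictures are saved under pics/ and viewed, at most 13 in all, crops included, and the job is handed in when it is done.

Besides the shell and the picture viewer there is one more tool, called after "Emit:" as name(argument=value, ...), one argument or row to a line, values as JSON. apply_moves: Moves the arm, as the interface text tells. Its arguments: {"type":"object","properties":{"rows":{"type":"array","items":{"type":"number"}},"grip":{"type":"number"},"grip_force":{"type":"number"}},"required":["rows"]}

```bash
mkdir -p pics; python3 - <<'E'
from station import ctrl
import cv2,numpy as np
o=ctrl.get_obs();print({k:np.round(v,4) for k,v in o.items()},ctrl.tip_extent)
for n in("top","side"):
    im,d=ctrl.get_image(n);cv2.imwrite(f"pics/{n}0.png",im);np.save(f"pics/{n}0.npy",d);m=ctrl.camera_model(n);print(n,{k:np.round(v,3).tolist() for k,v in m.items()})
print(ctrl.camera_model("wrist"))
E
```

```text
{'t': np.float64(0.0), 'q': array([ 1.129 ,  0.0534,  1.6143,  0.    ,  1.476 , -0.119 ]), 'dq': array([0.0007, 0.0025, 0.0004, 0.0001, 0.0002, 0.0007]), 'effort': array([-9.00000e-04, -3.93684e+01, -3.70175e+01, -2.00000e-04,
        6.90000e-03, -0.00000e+00]), 'tool_pos': array([0.198 , 0.5923, 0.3027]), 'tool_rot': array([-0.5048, -3.1002,  0.0032]), 'contact_force': array([0.9565, 0.2305, 0.071 ]), 'wrist_torque': array([-0.0426, -0.0032, -0.0154]), 'grip_force': np.float64(0.0), 'opening': np.float64(0.0852)} 0.0726
top {'mtx': [[597.481, 0.0, 319.949], [0.0, 597.481, 236.112], [0.0, 0.0, 1.0]], 'R': [[-0.027, -0.999, -0.024], [-0.982, 0.031, -0.188], [0.189, 0.018, -0.982]], 't': [0.029, 0.569, 1.457]}
side {'mtx': [[568.554, 0.0, 311.761], [0.0, 568.554, 239.269], [0.0, 0.0, 1.0]], 'R': [[-0.918, -0.396, -0.015], [-0.275, 0.666, -0.693], [0.285, -0.632, -0.721]], 't': [0.518, 0.232, 1.03]}
{'mtx': array([[371.64829954,   0.        , 321.61883583],
       [  0.        , 371.64829954, 236.94790815],
       [  0.        ,   0.        ,   1.        ]]), 'tool_from_camera': array([[-3.51471642e-05, -9.57992809e-01, -2.86792219e-01,
         7.19988313e-02],
       [ 9.99999426e-01,  2.73444598e-04, -1.03595943e-03,
        -3.55310345e-04],
       [ 1.07086346e-03, -2.86792091e-01,  9.57992249e-01,
        -6.98489842e-02],
       [ 0.00000000e+00,  0.00000000e+00,  0.00000000e+00,
         1.00000000e+00]])}
```

View pics/top0.png

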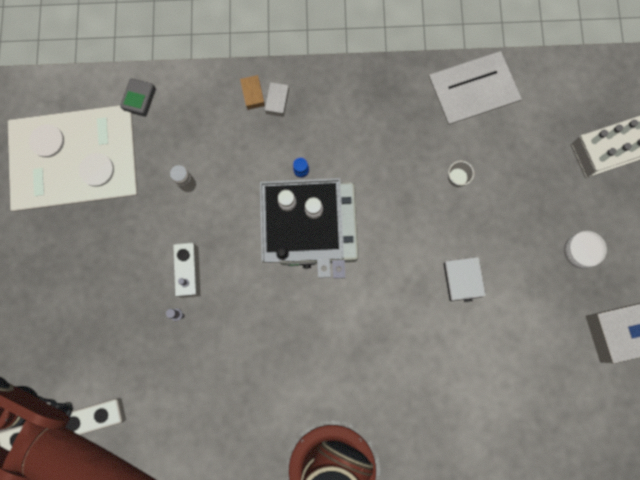

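View pics/side0.png

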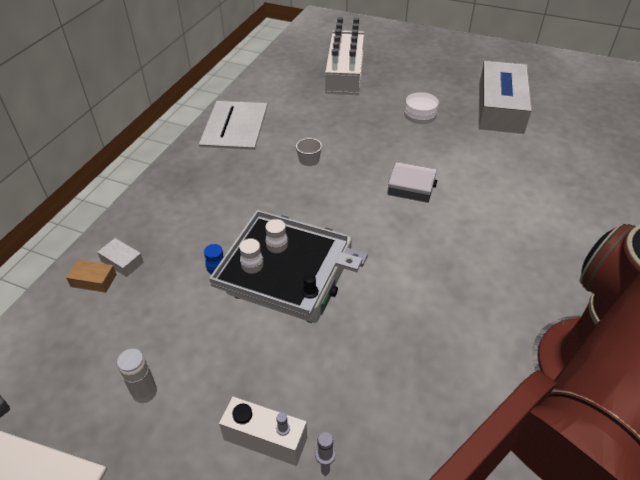

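The top view shows the tray at (300,220), knob (282,254), lug (324,268), bracket (338,268) and a rack at (184,269) with a black screw head (184,255) and a pin (184,282). There are two pin candidates, one in the rack at (184,282) and one on the bench at (174,314). The one in the rack looks smaller and fits "stands in the rack". There is also another rack-like block by the arm at (75,425), so I'll enlarge these.

```bash
python3 - <<'E'
from station import ctrl
import cv2,numpy as np
t=cv2.imread("pics/top0.png");s=cv2.imread("pics/side0.png")
w,_=ctrl.get_image("wrist")
a=cv2.resize(t[230:330,150:250],(400,400),interpolation=3)
b=cv2.resize(s[390:480,210:350],(400,257),interpolation=3)
c=cv2.resize(t[230:290,260:360],(400,240),interpolation=3)
W=cv2.resize(w,(400,300))
out=np.zeros((600,800,3),np.uint8)
out[:300,:400]=W; out[:257,400:]=b[:257]; out[300:540,:400]=c; out[260:600,400:]=a[30:370]
cv2.imwrite("pics/c1.png",out)
E
```

```text
(no output)
```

View pics/c1.png

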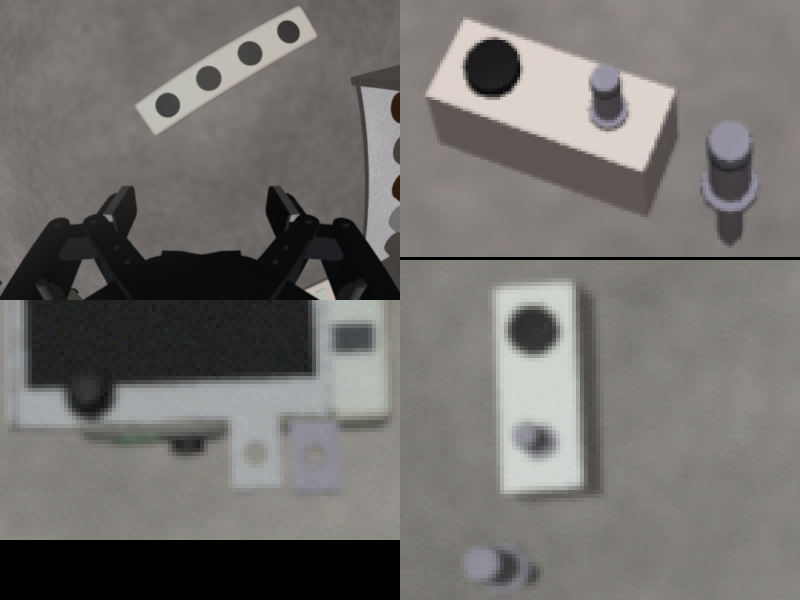

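The crop confirms it: the pin in the white rack is the small one, and the bench one is clearly larger. The four-dot strip near the arm is a decoy. Now I'll compute positions.

```bash
cat > h.py <<'E'
from station import ctrl
import cv2,numpy as np
from scipy.spatial.transform import Rotation as Ro
def pose():
    o=ctrl.get_obs();return np.array(o['tool_pos']),Ro.from_rotvec(o['tool_rot'])
def ray(n,u,v,z):
    m=ctrl.camera_model(n);d=np.linalg.inv(m['mtx'])@[u,v,1];R=m['R'];c=-R.T@m['t'];d=R.T@d
    return c+d*(z-c[2])/d[2]
def wray(u,v,z,P=None):
    p,R=P or pose();m=ctrl.camera_model('wrist');K=m['mtx'];x=(u-K[0,2])/K[0,0];y=(v-K[1,2])/K[1,1]
    r=np.hypot(x,y)+1e-9;d=np.array([np.sin(r)*x/r,np.sin(r)*y/r,np.cos(r)]);T=m['tool_from_camera']
    c=p+R.apply(T[:3,3]);d=R.apply(T[:3,:3]@d);return c+d*(z-c[2])/d[2]
def wpix(X,P=None):
    p,R=P or pose();m=ctrl.camera_model('wrist');K=m['mtx'];T=np.linalg.inv(m['tool_from_camera'])
    q=T[:3,:3]@R.inv().apply(np.array(X)-p)+T[:3,3];th=np.arctan2(np.hypot(*q[:2]),q[2]);k=th/np.hypot(*q[:2])
    return K[0,2]+K[0,0]*k*q[0],K[1,2]+K[1,1]*k*q[1]
def go(X,yaw,P=None):
    """TCP to X pointing down with tool y axis at angle yaw; prints normalised move (shift, turn)"""
    p,R=P or pose()
    best=None
    for a in(yaw,yaw+np.pi):
        y=np.array([np.cos(a),np.sin(a),0]);z=np.array([0,0,-1.]);G=Ro.from_matrix(np.c_[np.cross(y,z),y,z])
        t=(R.inv()*G).as_rotvec()
        if best is None or np.linalg.norm(t)<np.linalg.norm(best):best=t
    print('move',np.round(R.inv().apply(np.array(X)-p)/.6,4),np.round(best/(np.pi/2),4))
E
python3 - <<'E'
from h import *
f=lambda n,u,v,z:print(n,np.round(ray('top',u,v,z),4))
f('lug',324,268,.09);f('brk',338.7,269,.066);f('knobtop',281.9,252.5,.132);f('screw',183,255,.072);f('pintop',181.5,281,.102);f('flange',184.2,282.5,.0625)
im=cv2.imread('pics/top0.png');g=cv2.cvtColor(im,cv2.COLOR_BGR2GRAY)
m=(g<60).astype(np.uint8);m[:178]=0;m[260:]=0;m[:,:255]=0;m[:,345:]=0
c=max(cv2.findContours(m,0,2)[0],key=cv2.contourArea);r=cv2.minAreaRect(c);print(r)
b=cv2.boxPoints(r);[f('pad',u,v,.09) for u,v in b]
# jars
for u,v in((287,196),(313,204)):f('jar',u,v,.148)
print(pose()[0],pose()[1].as_matrix().round(2).tolist())
E
```

```text
lug [0.4833 0.0039 0.09  ]
brk [ 0.483  -0.0321  0.066 ]
knobtop [0.5178 0.1028 0.132 ]
screw [0.5291 0.3553 0.072 ]
pintop [0.4603 0.3503 0.102 ]
flange [0.4612 0.3535 0.0625]
((301.0505065917969, 221.111328125), (72.15277862548828, 70.5634994506836), 87.39744567871094)
pad [0.6938 0.1485 0.09  ]
pad [ 0.6962 -0.0288  0.09  ]
pad [ 0.513  -0.0311  0.09  ]
pad [0.5104 0.1421 0.09  ]
jar [0.6524 0.0871 0.148 ]
jar [0.6305 0.0251 0.148 ]
[0.19810367 0.59237226 0.30293303] [[-0.95, 0.32, -0.0], [0.32, 0.95, -0.0], [0.0, -0.0, -1.0]]
```

```bash
python3 - <<'E'
from h import *
go([.515,.075,.26],np.pi/2+.03)
E
```

```text
move [-0.7745 -0.6501  0.0724] [-0.001  -0.0003 -0.2246]
```

Emit:
apply_moves(
  rows=[-0.7745,-0.65,0.072,0,0,-0.2246,-0.7745,-0.65,0.072,0,0,-0.2246,-0.7745,-0.65,0.072,0,0,-0.2246,-0.7745,-0.65,0.072,0,0,-0.2246,-0.7745,-0.65,0.072,0,0,-0.2246,-0.7745,-0.65,0.072,0,0,-0.2246,-0.7745,-0.65,0.072,0,0,-0.2246,-0.7745,-0.65,0.072,0,0,-0.2246,-0.7745,-0.65,0.072,0,0,-0.2246,-0.7745,-0.65,0.072,0,0,-0.2246,-0.7745,-0.65,0.072,0,0,-0.2246,-0.7745,-0.65,0.072,0,0,-0.2246,-0.7745,-0.65,0.072,0,0,-0.2246,-0.7745,-0.65,0.072,0,0,-0.2246,-0.7745,-0.65,0.072,0,0,-0.2246,-0.7745,-0.65,0.072,0,0,-0.2246],
  grip=0.6,
  grip_force=30,
)

```text
t: 1.75
tool_pos: [0.5146, 0.0768, 0.2607]
tool_rot: [0.05, -3.141, -0.001]
contact_force: [-0.5, 0.1, -0.6]
opening: 0.0515
grip_force: 0.0
```

```bash
python3 - <<'E'
from h import *
P=pose();print(ctrl.get_obs()['t'],P[0],P[1].as_matrix().round(3).tolist())
w,_=ctrl.get_image("wrist");cv2.imwrite("pics/w1.png",w)
for n,X in(('lug',[.4833,.0039,.09]),('brk',[.483,-.0321,.066]),('knob',[.518,.103,.132])):print(n,np.round(wpix(X,P),1))
E
```

```text
1.75 [0.51459922 0.07681864 0.26069367] [[-0.999, -0.032, -0.0], [-0.032, 0.999, 0.0], [0.0, 0.0, -1.0]]
lug [215.9 189.4]
brk [179.6 183.6]
knob [368.4 265.4]
```

View pics/w1.png

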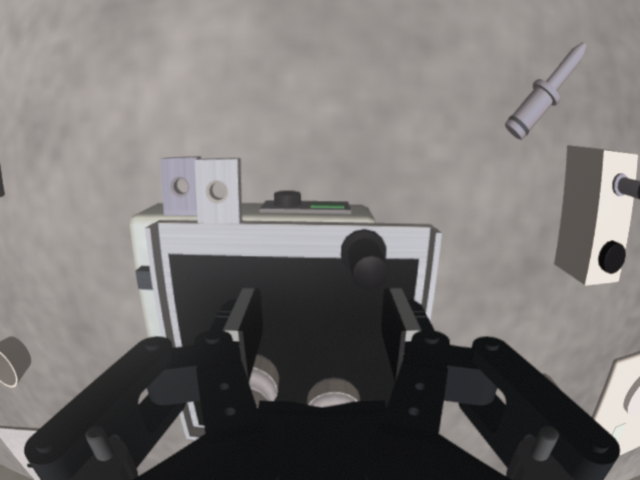

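The wrist view shows the lug hole at (218,190), bracket hole at (181,185) and knob top at (370,269). Next I'll refine these with local masks.

```bash
python3 - <<'E'
from h import *
w=cv2.imread("pics/w1.png");g=cv2.cvtColor(w,cv2.COLOR_BGR2GRAY)
B=cv2.resize(w[150:210,150:250],(800,480),interpolation=3)
for n,u,v,z in(('lug',218,190,.09),('brk',181,185,.066)):
    s=g[v-16:v+16,u-16:u+16]; s8=cv2.resize(s,None,fx=8,fy=8,interpolation=cv2.INTER_CUBIC)
    t,m=cv2.threshold(s8,0,255,cv2.THRESH_BINARY_INV+cv2.THRESH_OTSU)
    for c in cv2.findContours(m,cv2.RETR_LIST,2)[0]:
        a=cv2.contourArea(c)/64
        if 60<a<400:
            e=cv2.fitEllipse(c);cx=u-16+(e[0][0]+.5)/8-.5;cy=v-16+(e[0][1]+.5)/8-.5
            print(n,round(a),np.round(e[1],0)/8,round(cx,1),round(cy,1),wray(cx,cy,z).round(4))
k=wray(370,269,.132);print('knob',k)
# front edge of tray: rows where gray > in columns
for u0,u1 in((250,420),):
    pts=[]
    for u in list(range(245,262,2))+list(range(378,425,3)):
        col=g[215:245,u].astype(int);d=np.diff(col);v=215+np.argmax(d);pts.append(wray(u,v,.09)[:2])
    pts=np.array(pts);l=cv2.fitLine(pts.astype(np.float32),cv2.DIST_HUBER,0,.01,.01).ravel();print('edge yaw',np.arctan2(-l[0],l[1])if l[1]>0 else np.arctan2(l[0],-l[1]))
cv2.imwrite("pics/w1c.png",B)
E
```

```text
lug 309 [19.125 20.625] 216.7 190.6 [0.4842 0.0044 0.09  ]
brk 88 [13.5   15.875] 179.1 186.2 [ 0.4851 -0.0326  0.066 ]
knob [0.52026685 0.10414398 0.132     ]
edge yaw 0.015966728
```

View pics/w1c.png

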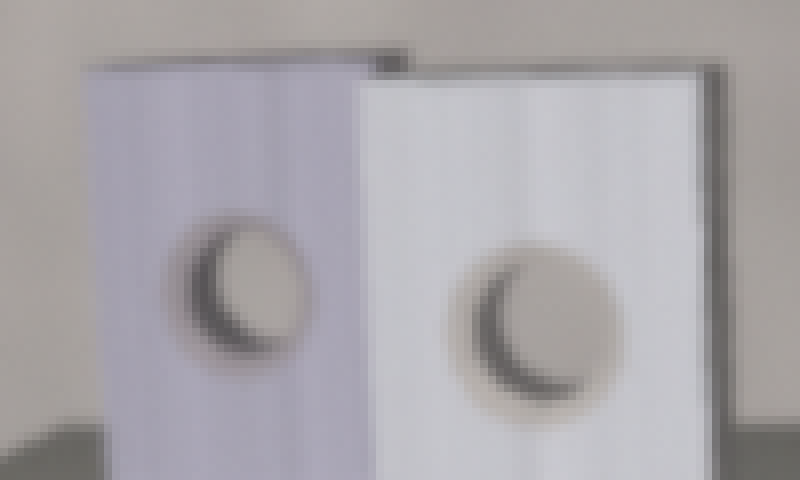

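```bash
python3 - <<'E'
from h import *
go([.5205,.1045,.26],np.pi/2+.03);go([.5205,.1045,.173],np.pi/2+.03)
E
```

```text
move [-0.0113  0.0457  0.0013] [0.0002 0.     0.0014]
move [-0.0113  0.0457  0.1463] [0.0002 0.     0.0014]
```

Emit:
apply_moves(
  rows=[-0.0113,0.0457,0,0,0,0,-0.0113,0.0457,0.06,0,0,0,-0.0113,0.0457,0.12,0,0,0,-0.0113,0.0457,0.1463,0,0,0,-0.0113,0.0457,0.1463,0,0,0],
)

```text
t: 2.3
tool_pos: [0.5191, 0.1037, 0.1701]
tool_rot: [0.049, -3.135, 0.0]
contact_force: [-0.7, 0.7, 0.0]
opening: 0.0512
grip_force: 0.0
```

Emit:
apply_moves(
  rows=[0,0,0,0,0,0,0,0,0,0,0,0,0,0,0,0,0,0,0,0,0,0,0,0,0,0,0,0,0,0],
  grip=0.0,
  grip_force=30,
)

```text
t: 2.8
tool_pos: [0.5224, 0.1033, 0.1755]
tool_rot: [-0.047, 3.138, 0.001]
contact_force: [-1.5, 1.8, 6.2]
opening: 0.021
grip_force: 29.9
```

Emit:
apply_moves(
  rows=[0,-0.004,0,0,0,0,0,-0.01,0,0,0,0,0,-0.016,0,0,0,0,0,-0.022,0,0,0,0,0,-0.028,0,0,0,0,0,-0.034,0,0,0,0,0,-0.04,0,0,0,0,0,-0.046,0,0,0,0,0,-0.052,0,0,0,0,0,-0.057,0,0,0,0,0,-0.06,0,0,0,0,0,-0.0617,0,0,0,0,0,-0.0617,0,0,0,0,0,-0.0617,0,0,0,0],
)

```text
t: 4.2
tool_pos: [0.5231, 0.066, 0.1754]
tool_rot: [-0.047, 3.139, -0.0]
contact_force: [-4.0, -0.1, 8.9]
opening: 0.021
grip_force: 30.1
```

```bash
python3 - <<'E'
from h import *
P=pose();print(ctrl.get_obs()['t'],P[0])
w,_=ctrl.get_image("wrist");cv2.imwrite("pics/w2f.png",w)
t,_=ctrl.get_image("top")
u,v=wpix([.4853,-.0322,.09],P);print(u,v);u,v=int(u),int(v)
x0=max(u-40,0);y0=max(v-30,0);print(x0,y0)
A=cv2.resize(w[y0:y0+60,x0:x0+80],(640,480),interpolation=3);cv2.imwrite("pics/w2.png",A)
E
```

```text
4.2 [0.5230592  0.06595474 0.17544947]
118.68614442558984 206.43783632451164
78 176
```

View pics/w2.png

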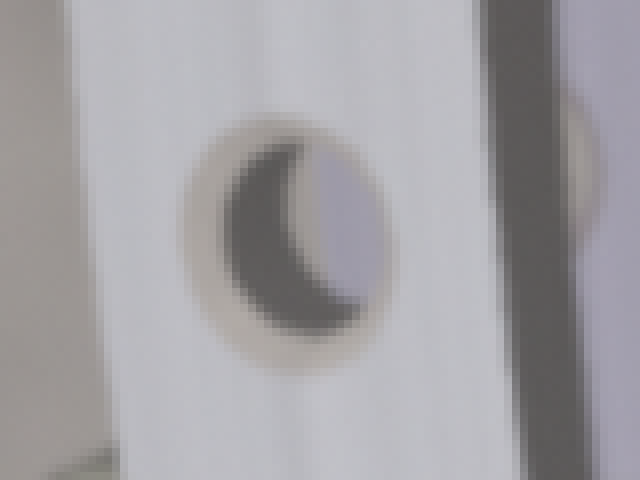

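```bash
python3 - <<'E'
from h import *
P=pose();print(P[0])
for u,v,z in((113.7,206.3,.09),(153,197,.066),(78+184/8,176+225/8,.09),(78+394/8,176+255/8,.09)):print(wray(u,v,z,P).round(4))
for X in((.4853,-.0322+.008,.066),):print(np.array(wpix(X,P)).round(1))
m=ctrl.camera_model('top')
E
```

```text
[0.52302846 0.06595474 0.17542246]
[ 0.4852 -0.0351  0.09  ]
[ 0.4854 -0.0247  0.066 ]
[ 0.4841 -0.0426  0.09  ]
[ 0.4859 -0.0273  0.09  ]
[153.7 196.8]
```

Emit:
apply_moves(
  rows=[0,0,0,0,0,0,0,0,0,0,0,0,0,0,0,0,0,0,0,0,-0.05,0,0,0,0,0,-0.12,0,0,0,0,-0.08,-0.14,0,0,0,-0.05,-0.165,-0.14,0,0,0,-0.05,-0.165,-0.14,0,0,0,-0.05,-0.165,-0.14,0,0,0,-0.05,-0.165,-0.14,0,0,0],
  grip=0.5,
)

```text
t: 5.3
tool_pos: [0.5547, -0.0314, 0.2559]
tool_rot: [0.047, -3.139, -0.001]
contact_force: [-0.4, 0.5, -1.1]
opening: 0.0429
grip_force: 0.0
```

```bash
python3 - <<'E'
from h import *
P=pose();print(ctrl.get_obs()['t'],P[0])
w,_=ctrl.get_image("wrist");cv2.imwrite("pics/w3f.png",w)
u,v=wpix([.4853,-.033,.09],P);print(u,v);u,v=int(u),int(v)
x0=max(u-40,0);y0=max(v-30,0);print(x0,y0)
A=cv2.resize(w[y0:y0+60,x0:x0+80],(640,480),interpolation=3)
t,_=ctrl.get_image("top");B=cv2.resize(t[175:285,255:365],(440,440))
o=np.zeros((600,800,3),np.uint8);o[:480,:640]=A;cv2.imwrite("pics/w3.png",o)
cv2.imwrite("pics/t3.png",t)
E
```

```text
5.3 [ 0.55468688 -0.03141668  0.25594099]
323.6470429890909 133.8755431342318
283 103
```

View pics/w3.png

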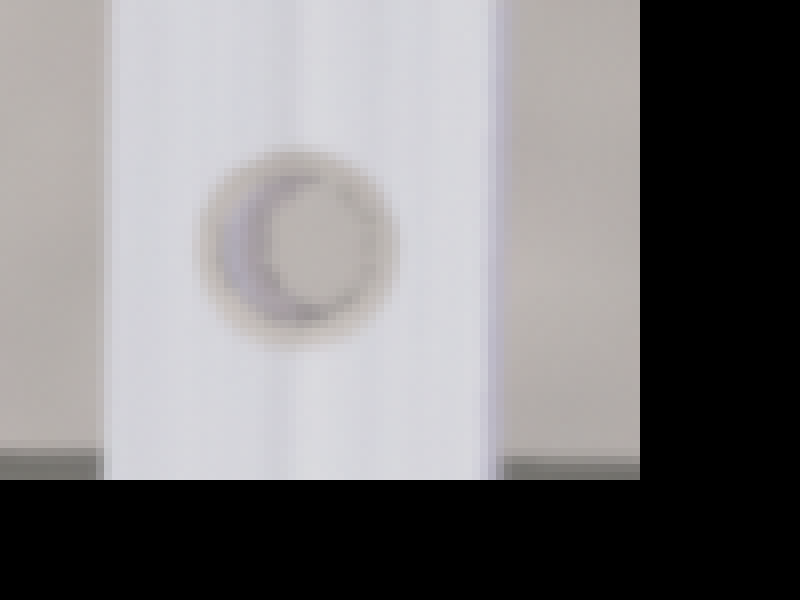

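```bash
python3 - <<'E'
from h import *
P=pose()
print(wray(283+299/8-.5,103+248/8-.5,.09,P),wray(283+318/8-.5,103+246/8-.5,.066,P),wray(283+318/8-.5,103+246/8-.5,.056,P))
# plate edges: lug 104..490, bracket right edge 506
print(wray(283+104/8-.5,133,.09,P)[1],wray(283+490/8-.5,133,.09,P)[1],wray(283+506/8-.5,133,.066,P)[1])
go([.5203,.0660,.256],np.pi/2+.03);go([.5203,.0660,.174],np.pi/2+.03)
E
```

```text
[ 0.48513323 -0.03493842  0.09      ] [ 0.48516805 -0.03341787  0.066     ] [ 0.48526793 -0.03340255  0.056     ]
-0.05025514252309009 -0.019971353539748174 -0.01717852401284904
move [0.0521 0.1631 0.0004] [ 0.0004 -0.0009  0.0008]
move [0.0519 0.163  0.1371] [ 0.0004 -0.0009  0.0008]
```

```bash
python3 - <<'E'
from h import *
A=[];b=[]
def tri(obs):
    A=[]
    for n,u,v in obs:
        m=ctrl.camera_model(n);P=m['mtx']@np.c_[m['R'],m['t']];A+=[u*P[2]-P[0],v*P[2]-P[1]]
    X=np.linalg.svd(np.array(A))[2][-1];return X[:3]/X[3]
# crops: a: out(400+4*(u-150), 230+4*(v-230)) ; b scale 2.857
print('big top',tri([('top',150+483/4-100,230+(565-230)/4),('side',210+(730-400)/2.857,390+143/2.857)]))
print('pin top',tri([('top',181.3,281),('side',210+(605-400)/2.857,390+75/2.857)]))
go([.475,.352,.25],np.pi/2+.03)
E
```

```text
big top [0.38086795 0.36920975 0.12326316]
pin top [0.46052962 0.351066   0.10099699]
move [0.1126 0.6419 0.0108] [ 0.0004 -0.0009  0.0008]
```

Emit:
apply_moves(
  rows=[0.11,0.642,0.01,0,0,0,0.11,0.642,0.01,0,0,0,0.11,0.642,0.01,0,0,0,0.11,0.642,0.01,0,0,0,0.11,0.642,0.01,0,0,0,0.11,0.642,0.01,0,0,0,0.11,0.642,0.01,0,0,0,0.11,0.642,0.01,0,0,0,0.11,0.642,0.01,0,0,0,0.11,0.642,0.01,0,0,0,0.11,0.642,0.01,0,0,0],
  grip=0.55,
)

```text
t: 6.5
tool_pos: [0.4773, 0.3507, 0.2507]
tool_rot: [0.047, -3.141, 0.001]
contact_force: [-0.3, -0.1, -0.5]
opening: 0.0469
grip_force: 0.0
```

```bash
python3 - <<'E'
from h import *
P=pose();print(ctrl.get_obs()['t'],P[0],P[1].as_matrix().round(3).tolist())
w,_=ctrl.get_image("wrist");cv2.imwrite("pics/w4.png",w)
print(wpix([.4605,.3515,.102],P))
E
```

```text
6.5 [0.47728416 0.35069613 0.25068072] [[-1.0, -0.03, -0.0], [-0.03, 1.0, -0.001], [0.0, -0.001, -1.0]]
(np.float64(325.4096264968044), np.float64(221.39355518214893))
```

View pics/w4.png

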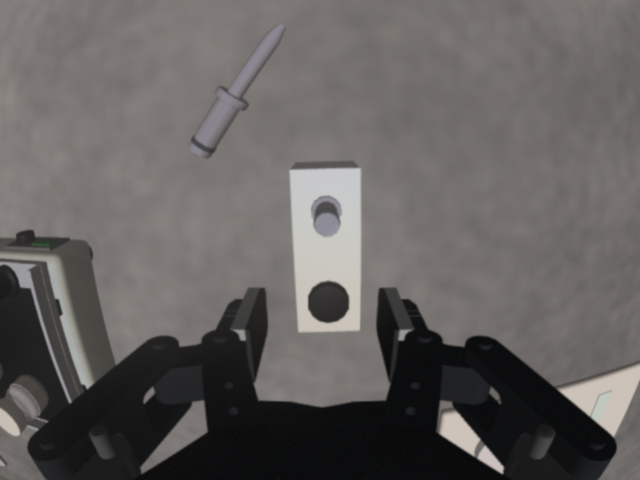

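The wrist view shows the pin top at (326,222) and the thumbscrew at (328,302) in the rack. The larger look-alike has toppled onto the bench by itself and is clear of the job.

```bash
python3 - <<'E'
from h import *
P=pose()
w=cv2.imread('pics/w4.png');h=cv2.cvtColor(w,cv2.COLOR_BGR2HSV);s=h[185:245,300:350];m=((s[...,1]>18)).astype(np.uint8)
print(wray(326.5,221.5,.102,P),wray(325.5,209.5,.065,P),wray(328.5,302,.072,P))
p=wray(326.5,221.5,.102,P)
go([p[0],p[1],.142+.03],np.pi/2+.03);go([p[0],p[1],.142],np.pi/2+.03)
E
```

```text
[0.46088478 0.35180567 0.102     ] [0.46157033 0.35153695 0.065     ] [0.53010021 0.35594908 0.072     ]
move [0.0277 0.0034 0.1313] [-0.0003 -0.0002 -0.0004]
move [0.0277 0.0034 0.1813] [-0.0003 -0.0002 -0.0004]
```

Emit:
apply_moves(
  rows=[0.0277,0.003,0.07,0,0,0,0.0277,0.003,0.12,0,0,0,0.0277,0.003,0.155,0,0,0,0.0277,0.003,0.175,0,0,0,0.0277,0.003,0.18,0,0,0,0.0277,0.003,0.18,0,0,0,0.0277,0.003,0.18,0,0,0],
)

```text
t: 7.25
tool_pos: [0.4621, 0.3526, 0.1446]
tool_rot: [-0.046, 3.139, 0.002]
contact_force: [0.9, -0.3, 1.3]
opening: 0.0469
grip_force: 0.0
```

Emit:
apply_moves(
  rows=[0,0,0,0,0,0,0,0,0,0,0,0,0,0,0,0,0,0,0,0,0,0,0,0,0,0,0,0,0,0,0,0,0,0,0,0],
  grip=0.0,
  grip_force=50,
)

```text
t: 7.85
tool_pos: [0.4616, 0.3527, 0.1441]
tool_rot: [-0.047, 3.14, 0.001]
contact_force: [0.1, -0.2, 6.7]
opening: 0.0145
grip_force: 48.7
```

Emit:
apply_moves(
  rows=[0,0,-0.03,0,0,0,0,0,-0.08,0,0,0,0,0,-0.14,0,0,0,0,0,-0.19,0,0,0,0,0,-0.19,0,0,0,0,0,-0.19,0,0,0],
)

```text
t: 8.45
tool_pos: [0.461, 0.3524, 0.2569]
tool_rot: [-0.047, 3.141, 0.0]
contact_force: [-0.7, -0.1, -1.1]
opening: 0.0145
grip_force: 49.3
```

```bash
python3 - <<'E'
from h import *
o=ctrl.get_obs();print(o['opening'],o['contact_force'])
go([.4852,-.0326,.258],np.pi/2+.03)
E
```

```text
0.014455569120967373 [-0.67914697 -0.0693919  -1.10475523]
move [-0.021  -0.6425 -0.002 ] [0.0002 0.0003 0.    ]
```

Emit:
apply_moves(
  rows=[-0.021,-0.06,0,0,0,0,-0.021,-0.13,0,0,0,0,-0.021,-0.2,0,0,0,0,-0.021,-0.27,0,0,0,0,-0.021,-0.34,0,0,0,0,-0.021,-0.41,0,0,0,0,-0.021,-0.48,0,0,0,0,-0.021,-0.55,0,0,0,0,-0.021,-0.61,0,0,0,0,-0.021,-0.6425,0,0,0,0,-0.021,-0.6425,0,0,0,0,-0.021,-0.6425,0,0,0,0],
)

```text
t: 9.65
tool_pos: [0.4844, -0.0324, 0.2549]
tool_rot: [0.046, -3.138, -0.002]
contact_force: [0.3, -0.0, -1.0]
opening: 0.0144
grip_force: 49.3
```

```bash
python3 - <<'E'
from h import *
P=pose();print(ctrl.get_obs()['t'],P[0])
w,_=ctrl.get_image("wrist");cv2.imwrite("pics/w5f.png",w)
print(wpix([.4852,-.035,.09],P),wpix([P[0][0],P[0][1],P[0][2]-.0581-.076],P))
cv2.imwrite("pics/w5.png",cv2.resize(w[130:310,220:420],(660,594),interpolation=3))
E
```

```text
9.65 [ 0.48439786 -0.03242196  0.25485972]
(np.float64(318.7291771743295), np.float64(241.7351638680555)) (np.float64(322.8169054059073), np.float64(256.1476401529136))
```

View pics/w5.png

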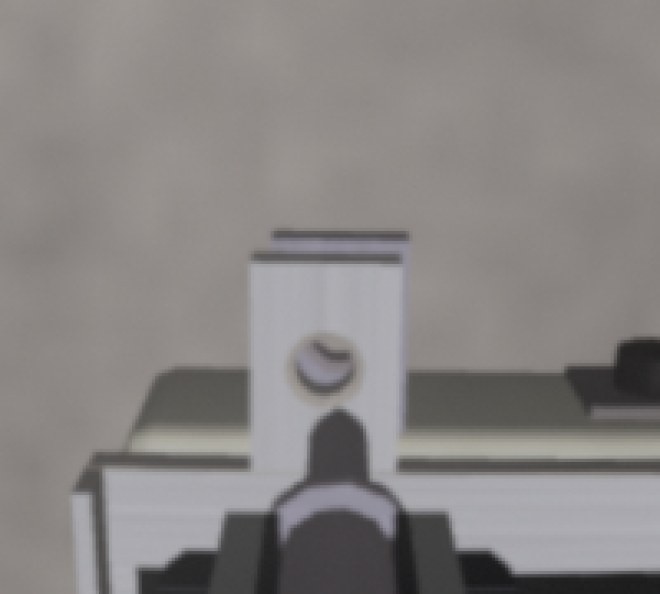

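Emit:
apply_moves(
  rows=[-0.0013,-0.0005,0.02,0,0,0,-0.0013,-0.0005,0.04,0,0,0,-0.0013,-0.0005,0.047,0,0,0,-0.0013,-0.0005,0.054,0,0,0,-0.0013,-0.0005,0.061,0,0,0,-0.0013,-0.0005,0.068,0,0,0,-0.0013,-0.0005,0.075,0,0,0],
)

```text
t: 10.4
tool_pos: [0.486, -0.0332, 0.2122]
tool_rot: [0.047, -3.141, 0.002]
contact_force: [-2.2, -1.9, 2.4]
opening: 0.0143
grip_force: 49.5
```

Emit:
apply_moves(
  rows=[0,0,0.006,0,0,0,0,0,0.012,0,0,0,0,0,0.018,0,0,0,0,0,0.024,0,0,0,0,0,0.03,0,0,0,0,0,0.03,0,0,0],
)

```text
t: 11.0
tool_pos: [0.4857, -0.0328, 0.193]
tool_rot: [0.047, -3.14, -0.001]
contact_force: [-1.6, -1.9, -1.5]
opening: 0.0148
grip_force: 49.3
```

Emit:
apply_moves(
  rows=[0,0,0.006,0,0,0,0,0,0.012,0,0,0,0,0,0.018,0,0,0,0,0,0.024,0,0,0,0,0,0.029,0,0,0,0,0,0.031,0,0,0,0,0,0.033,0,0,0,0,0,0.033,0,0,0],
)

```text
t: 11.8
tool_pos: [0.4858, -0.0327, 0.1741]
tool_rot: [0.047, -3.14, -0.001]
contact_force: [-5.0, 0.6, 3.2]
opening: 0.0141
grip_force: 49.8
```

Emit:
apply_moves(
  rows=[0,0,0,0,0,0,0,0,0,0,0,0,0,0,0,0,0,0,0,0,0,0,0,0,0,0,-0.03,0,0,0,0,0,-0.08,0,0,0,0,0,-0.13,0,0,0,-0.06,0,-0.16,0,0,0,-0.1,0,-0.16,0,0,0,-0.1,0,-0.16,0,0,0],
  grip=0.5,
)

```text
t: 12.8
tool_pos: [0.5483, -0.0312, 0.2714]
tool_rot: [-0.048, 3.138, -0.001]
contact_force: [0.2, 0.3, 0.2]
opening: 0.043
grip_force: 0.0
```

```bash
python3 - <<'E'
from h import *
P=pose();print(ctrl.get_obs()['t'],P[0])
w,_=ctrl.get_image("wrist");s,_=ctrl.get_image("side")
o=np.zeros((600,800,3),np.uint8);o[:480,:400]=cv2.resize(w[60:300,220:420],(400,480),interpolation=3);o[:480,400:]=cv2.resize(s[200:320,270:370],(400,480),interpolation=3)
cv2.imwrite("pics/w6.png",o)
print(np.array(wpix([.4852,-.0326,.132],P)),wpix([.4852,-.0326,.095],P))
E
```

```text
12.8 [ 0.54829788 -0.03124214  0.27135284]
[324.34655255 144.3244809 ] (np.float64(324.0293871254302), np.float64(141.84292810696346))
```

View pics/w6.png

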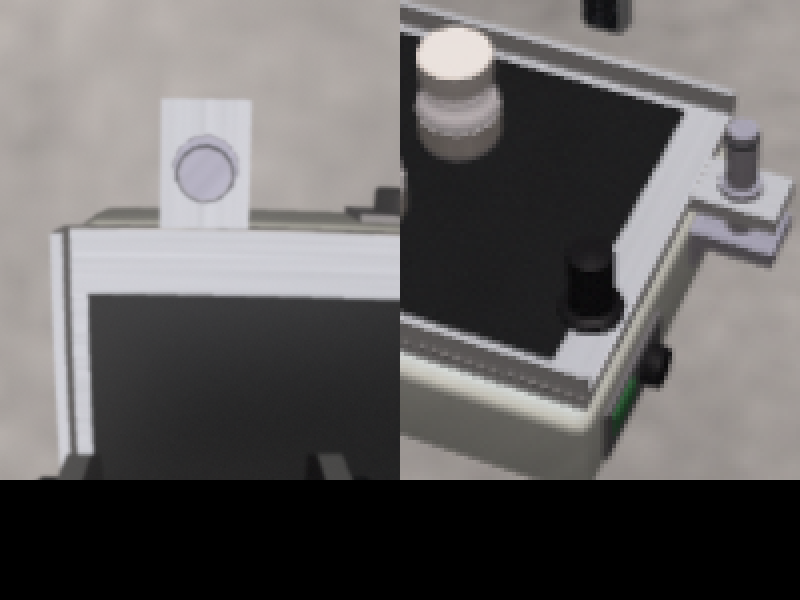

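The pin stands upright in the lug at crop (205,173) with its flange on the lug, and its shank shows between the two plates. I'll do a quick height check by triangulation, then hand in.

```bash
python3 - <<'E'
from h import *
P=pose();m=ctrl.camera_model('side');pr=lambda X:(m['mtx']@(m['R']@X+m['t']))
for z in(.126,.132,.14):
    X=wray(322.5,146,z,P);q=pr(X);print(z,X.round(4),(q[:2]/q[2]).round(1))
t,_=ctrl.get_image("top");s,_=ctrl.get_image("side")
o=np.zeros((600,800,3),np.uint8);o[:480,:400]=cv2.resize(t[165:285,250:350],(400,480));o[:480,400:]=cv2.resize(s[190:340,200:325],(400,480));cv2.imwrite("pics/f.png",o)
E
```

```text
0.126 [ 0.4834 -0.0333  0.126 ] [355.8 234. ]
0.132 [ 0.4831 -0.0333  0.132 ] [356.1 231.9]
0.14 [ 0.4828 -0.0334  0.14  ] [356.5 229. ]
```

View pics/f.png

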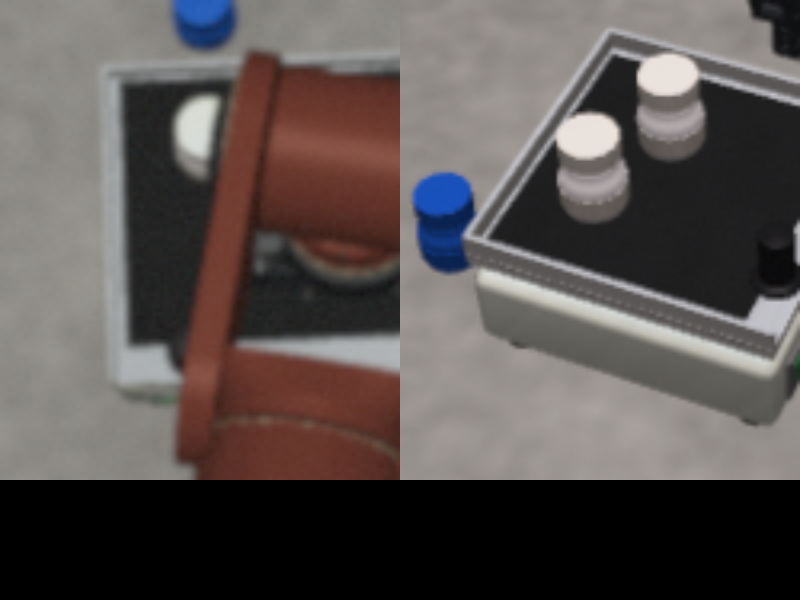

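The side view shows both jars upright on the tray. The pin top triangulates to about 0.130 m, so it is seated.

```bash
python3 -c "
from station import ctrl
print(ctrl.finish_job())"
```

```text
the job is handed in; nothing more can be done
None
```

I locked the tray and handed the job in at about 13 s: the pin is seated through both holes with its flange on the lug and both jars are upright; I left the thumbscrew in the rack, and no verdict came back on hand-in.

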